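# Line up the pickle jars by height

## Task

Line the four pickle jars up on the plank in order of height, one standing upright in the middle of each cork mark, with the shortest next to the dark wooden end block and the tallest next to the small tin. The jars are glass: set them down gently and do not tip them over, and leave the tin where it stands.

Things in the scene. Friction and masses are not known exactly. Their poses are not given: they have to be found in the camera images.
- jar_x: the shortest of four closed, filled glass jars of olive-green pickles with white metal lids; 60 mm tall to the lid's top, straight round glass wall 60 mm in diameter up to 42 mm, above it a lid 56 mm in diameter and 14 mm high; 0.15 to 0.45 kg; loose, upright on the table at the start. Origin: centre of its underside; z up its axis.
- jar_z: the second shortest of four closed, filled glass jars of olive-green pickles with white metal lids; 82 mm tall to the lid's top, straight round glass wall 50 mm in diameter up to 64 mm, above it a lid 46 mm in diameter and 14 mm high; 0.15 to 0.45 kg; loose, upright on the table at the start. Origin: centre of its underside; z up its axis.
- jar_w: the second tallest of four closed, filled glass jars of olive-green pickles with white metal lids; 104 mm tall to the lid's top, straight round glass wall 62 mm in diameter up to 86 mm, above it a lid 58 mm in diameter and 14 mm high; 0.15 to 0.45 kg; loose, upright on the table at the start. Origin: centre of its underside; z up its axis.
- jar_y: the tallest of four closed, filled glass jars of olive-green pickles with white metal lids; 126 mm tall to the lid's top, straight round glass wall 54 mm in diameter up to 108 mm, above it a lid 50 mm in diameter and 14 mm high; 0.15 to 0.45 kg; loose, upright on the table at the start. Origin: centre of its underside; z up its axis.
- mark_a: flat dark brown cork disc, 70 mm in diameter, 3 mm thick, at the right-hand (-y) end of the row as seen from the robot; one of four fixed in a straight row, 95 mm apart, on a fixed pale wooden plank (90 x 530 mm, 18 mm thick, beyond the jars, turned up to 9 degrees). Origin: centre of its underside, on the plank's top; a jar on it has its origin 3 mm higher. y runs along the row.
- mark_b: flat dark brown cork disc, 70 mm in diameter, 3 mm thick, second from the right as seen from the robot; one of four fixed in a straight row, 95 mm apart, on a fixed pale wooden plank (90 x 530 mm, 18 mm thick, beyond the jars, turned up to 9 degrees). Origin: centre of its underside, on the plank's top; a jar on it has its origin 3 mm higher. y runs along the row.
- mark_c: flat dark brown cork disc, 70 mm in diameter, 3 mm thick, third from the right as seen from the robot; one of four fixed in a straight row, 95 mm apart, on a fixed pale wooden plank (90 x 530 mm, 18 mm thick, beyond the jars, turned up to 9 degrees). Origin: centre of its underside, on the plank's top; a jar on it has its origin 3 mm higher. y runs along the row.
- mark_d: flat dark brown cork disc, 70 mm in diameter, 3 mm thick, at the left-hand (+y) end of the row as seen from the robot; one of four fixed in a straight row, 95 mm apart, on a fixed pale wooden plank (90 x 530 mm, 18 mm thick, beyond the jars, turned up to 9 degrees). Origin: centre of its underside, on the plank's top; a jar on it has its origin 3 mm higher. y runs along the row.
- end_block: upright dark wooden block, 70 mm across the plank, 20 mm thick along it and 60 mm tall, fixed on one end of the plank, 82 mm beyond the centre of the last mark there; on either the left or the right end. Origin: centre of its underside, on the plank's top.
- tin: small pale grey metal tin with a dark band round its side near the top, 51 mm in diameter, 45 mm tall, 0.15 kg, loose on the plank's other end, 82 mm beyond the centre of the last mark there; to be left alone. Origin: centre of its underside.

How it is judged:
By the outcome, as a careful person would: the job done as asked, in the order asked, and still so for the second after the job is handed in, with the robot touching nothing.
It also fails if it takes over 112 s, if anything falls off the work surface, if the arm or the gripper's body presses on something with over 40 N, if the wrist force passes 120 N, or if a joint passes its speed limit or range.

## Robot

A 6-joint arm with a two-finger parallel gripper is mounted at the origin on the work surface. World frame = base frame: x ahead of the robot, y to its left, z up, the work surface at z = 0. Lengths are in m, angles in rad, forces in N, time in s.
With the tool pointing down it reaches from about 0.35 to 0.975 m from the base axis. Payload 4.9 kg.
Tool frame: the origin (TCP) lies at the very end of the fingers, on their centre line; the grasp point (between the pads) lies ctrl.grip_point_offset behind it (ctrl.grip_point_offset is the distance from the TCP to the grasp point, in m); z points along the fingers, y is the line along which they close (so a half turn about z gives the same grasp; the last joint's range is limited). The gripper opens to 85 mm and grips with 20 to 120 N. Pads are 22 mm wide; open, the fingers measure 114 mm over their backs; the gripper's body (76 mm by 85 mm) begins 54 mm behind the grasp point. The pads swing forward as they close: fully open they stand 13 mm farther back than shut.
Start: joints at [-1.264, 0.053, 1.613, -0, 1.476, -0.119], TCP at [0.258, -0.569, 0.231] pointing down, gripper open.
Joint ranges: [-3.01, 3.01], [-1.01, 2.22], [0.06, 2.58], [-1.02, 4.17], [0.09, 2.62], [-3.14, 3.14]. Speed limits (rad/s): [2.57, 2.57, 3.14, 3.14, 3.14, 3.14].

## Interface

Orientations are given as a rotation vector (axis times angle).
In Python, from station import ctrl gives the robot as it stands. The module is installed in compiled form; this text tells all that it offers.
- The arm moves only by the tool drive_tool, never from a script. Its argument "steps" is a list of rows, each an object with "translation": the shift along the tool's x, y, z normalised to -1 to 1, where 1 is 4 cm, a list of three; "angular": the turn, a rotation vector about the tool's x, y, z normalised to -1 to 1, where 1 is 8 degrees, a list of three; "gripper": the opening, from 0 (shut) to 1 (fully open). In form: [{"translation": [dx, dy, dz], "angular": [wx, wy, wz], "gripper": gripper}, ...]. A call has 1 to 8 rows; each row shifts and turns the commanded pose from where the row before left it, along the tool's axes as they then stand; what a row does not reach is not made up. A row lasts 1/8 s, in which the tool goes at most 62.5 mm and 10.7 degrees, less where a joint would pass 70% of its speed; a pose out of reach is approached as far as the arm can. A call with a number of a shift or a turn outside -1 to 1 is refused whole. A call with a gripper value outside its range is refused whole. The fingers move at their own pace and stop on an object; "force" is the grip in N (left out, the last holds). Time passes only in rows, so rows that do not move let the fingers close. It gives the time, the measured TCP pose, the force, the opening and the grip force at its end, in the units of the state.
- ctrl.get_obs(): the state, without advancing time (a new reading comes with each control period).
- ctrl.get_image(name): name is "scene" or "top" or "wrist"; returns a dict with "color" (480x640x3 uint8, red, green, blue), "depth" (480x640 float32, m along the optical axis (not along the pixel's ray), 0 where there is no reading), "fx", "fy", "cx", "cy" (pixels), "R" (3x3) and "t" (3): a world point X has camera coordinates R X + t. Camera axes: x right, y down, z forward; pixel columns grow to the right and rows downward; lengths in m; the calibration is good to about 2 mm. A picture is of the moment at which its call begins.
- ctrl.finish_job(): hands the job in; it is judged then, once.
The state is a dict: "t": time; "q": joint angles; "dq": joint speeds; "effort": joint torques, N m; "tool_pos": TCP position; "tool_rot": TCP orientation; "contact_force": force on the tool from outside, world axes, zero at the start; "wrist_torque": the same for the moment, N m; "opening": finger opening in m; "grip_force": force on a finger pad.
Only numpy, scipy, OpenCV 4.12 (cv2) and the standard library are available. Lean on these libraries where they do the work, as an engineer would, in place of code of your own. Each camera call takes 0.05 s, during which the arm holds its last target. There are 200 camera calls.

## Working session

There is one attempt and no reset: what is moved stays moved. The work goes in short steps, Python scripts to look and compute and a tool call to move; the robot and the scene stay as the last step left them, time stands still between calls to the robot, and variables do not carry over. Pictures are saved under pics/ and viewed, at most 14 in all, crops included, and the job is handed in when it is done.

Besides the shell and the picture viewer there is one more tool, called after "Emit:" by a JSON object that holds its "name" and its "arguments", one argument or row to a line. drive_tool: Moves the arm, as the interface text tells. Its arguments: {"type":"object","properties":{"steps":{"type":"array"},"force":{"type":"number"}},"required":["steps"]}

```bash
mkdir -p pics; python3 - <<'E'
from station import ctrl
import cv2
print(ctrl.grip_point_offset, ctrl.get_obs())
for n in ("scene","top"):
    im=ctrl.get_image(n); cv2.imwrite(f"pics/{n}0.png",im["color"][:,:,::-1])
    print(n,im["fx"],im["cx"],im["cy"],im["R"],im["t"],-im["R"].T@im["t"])
E
```

```text
0.0187 {'t': 0.0, 'q': array([-1.26397535e+00,  5.33970929e-02,  1.61430445e+00, -2.28268761e-06,
        1.47599748e+00, -1.18978357e-01]), 'dq': array([-1.41058603e-04,  8.46275717e-05, -2.55997007e-05,  1.75189986e-03,
       -2.56567355e-04, -2.83178732e-04]), 'effort': array([ 7.06800220e-04, -3.93682480e+01, -3.70172954e+01, -7.93992149e-05,
        7.14976384e-03, -7.67471931e-06]), 'tool_pos': array([ 0.25797687, -0.56858533,  0.23003183]), 'tool_rot': array([-3.06861323e+00, -6.63360046e-01,  3.13642215e-04]), 'contact_force': array([ 0.29256431, -0.01814846,  0.0122294 ]), 'wrist_torque': array([ 0.04571747, -0.00781796, -0.02376981]), 'grip_force': 0.0, 'opening': 0.0854792469496097}
scene 470.727549946795 317.50223862820354 250.800703363383 [[-0.13362601  0.99078778  0.02199241]
 [ 0.53600447  0.09092006 -0.83930492]
 [-0.83357261 -0.10036494 -0.54321596]] [ 0.08095417 -0.24273932  1.30622512] [1.22976042 0.07296067 0.50404965]
top 461.14227198817053 320.9737152230557 246.30079516593688 [[-0.02656399 -0.99954995  0.01393759]
 [-0.99485696  0.02507084 -0.09813812]
 [ 0.09774453 -0.01647285 -0.9950752 ]] [0.00923767 0.56907189 0.92665741] [0.47581483 0.01023108 0.97781271]
```

View pics/scene0.png

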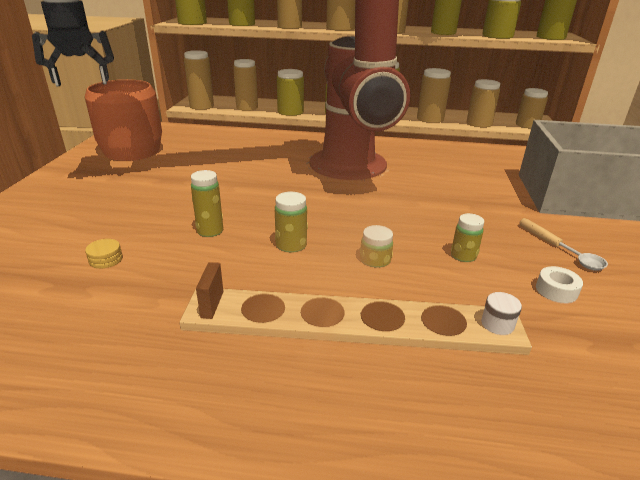

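View pics/top0.png

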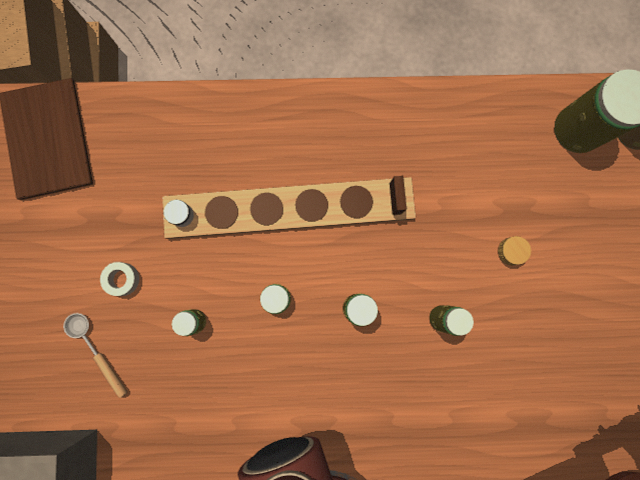

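The end block is at the right-hand (-y) end (top image 398,195) and the tin at the +y end (177,212). So the targets are a=jar_x, b=jar_z, c=jar_w and d=jar_y. In the top view the lids are z (185,323), x (275,299), w (362,310) and y (459,321). The marks are d..a at (221,212), (267,208), (312,205) and (357,202).

```bash
cat > h.py <<'E'
import numpy as np, cv2
from station import ctrl
def ray(im,p):
    d=im["R"].T@np.array([(p[0]-im["cx"])/im["fx"],(p[1]-im["cy"])/im["fy"],1.]); return -im["R"].T@im["t"],d
def onz(im,p,z):
    o,d=ray(im,p); return o+d*(z-o[2])/d[2]
def tri(a,p,b,q):
    o1,d1=ray(a,p);o2,d2=ray(b,q)
    s=np.linalg.lstsq(np.c_[d1,-d2],o2-o1,rcond=None)[0]
    A,B=o1+d1*s[0],o2+d2*s[1]; return (A+B)/2,np.linalg.norm(A-B)
def proj(im,X):
    c=im["R"]@X+im["t"]; return np.array([im["fx"]*c[0]/c[2]+im["cx"],im["fy"]*c[1]/c[2]+im["cy"]])
def blobs(mask,amin,amax,roi):
    m=np.zeros_like(mask);x0,y0,x1,y1=roi;m[y0:y1,x0:x1]=mask[y0:y1,x0:x1]
    cs=cv2.findContours(m,cv2.RETR_EXTERNAL,cv2.CHAIN_APPROX_NONE)[0]
    return sorted([c for c in cs if amin<cv2.contourArea(c)<amax],key=lambda c:c[:,0,0].mean())
def white(im,v=140,s=60):
    return cv2.inRange(cv2.cvtColor(im["color"],cv2.COLOR_RGB2HSV),(0,0,v),(180,s,255))
def dark(im,v=125):
    return cv2.inRange(cv2.cvtColor(im["color"],cv2.COLOR_RGB2HSV),(0,60,20),(25,255,v))
E
python3 - <<'E'
from h import *
T=ctrl.get_image("top");S=ctrl.get_image("scene")
for c in blobs(white(T),200,3000,(150,280,490,350)):
    e=cv2.fitEllipse(c); m=np.zeros((480,640),np.uint8);cv2.drawContours(m,[c],-1,1,-1)
    z=np.median(T["depth"][cv2.erode(m,np.ones((7,7)))>0]); o,d=ray(T,e[0]);print("T lid",np.round(e[0],1),np.round(e[1],1),(o+d*z).round(4))
for c in blobs(white(S),100,3000,(180,160,500,290)): print("S lid",cv2.boundingRect(c),cv2.contourArea(c))
dt=[cv2.fitEllipse(c) for c in blobs(dark(T),300,2000,(195,180,385,235))]
ds=[cv2.fitEllipse(c) for c in blobs(dark(S),300,3000,(238,285,475,340))]
print(len(dt),len(ds))
for e in dt: print("T mark",np.round(e[0],1),np.round(e[1],1),onz(T,e[0],.021).round(4))
for e in ds: print("S mark",np.round(e[0],1),np.round(e[1],1),onz(S,e[0],.021).round(4))
if len(dt)==len(ds)==4:
    for a,b in zip(dt,ds[::-1]): print("tri",tri(T,a[0],S,b[0]))
E
```

```text
T lid [183.3 323.3] [22.6 23.3] [0.4224 0.2628 0.0815]
T lid [273.7 298.6] [27.1 27.4] [0.4645 0.0911 0.0595]
T lid [361.9 310. ] [29.7 30.1] [ 0.4393 -0.078   0.1032]
T lid [459.3 321.3] [25.3 26.2] [ 0.4148 -0.2542  0.1254]
S lid (191, 170, 25, 16) 245.0
S lid (276, 192, 30, 19) 370.0
S lid (364, 226, 29, 15) 259.0
S lid (460, 214, 24, 17) 252.5
5 0
T mark [221.3 212.1] [31.4 31.7] [0.647  0.2011 0.021 ]
T mark [266.5 208.7] [31.4 31.6] [0.652  0.1067 0.021 ]
T mark [304.5 228.3] [  3.2 184.6] [0.6086 0.0278 0.021 ]
T mark [311.5 205.1] [31.1 31.4] [0.6574 0.012  0.021 ]
T mark [356.1 201.5] [31.1 31.5] [ 0.6628 -0.0822  0.021 ]
```

```bash
python3 - <<'E'
from h import *
T=ctrl.get_image("top");S=ctrl.get_image("scene")
dt=[cv2.fitEllipse(c)[0] for c in blobs(dark(T),500,2000,(195,180,385,235))]
for v in (105,115,125,140):
    cs=blobs(dark(S,v),300,3000,(236,290,472,337)); print(v,[(np.round(cv2.fitEllipse(c)[0],1),cv2.contourArea(c)) for c in cs])
    if len(cs)==4:
        for a,c in zip(dt[::-1],cs): print(" tri",tri(T,a,S,cv2.fitEllipse(c)[0]))
# lid height: top row of the lid in scene = far rim
lt=[cv2.fitEllipse(c)[0] for c in blobs(white(T),200,3000,(150,280,490,350))][::-1]
cs=blobs(white(S),100,3000,(180,160,500,290)); C=-S["R"].T@S["t"]
for p,c,r in zip(lt,cs,(.025,.029,.028,.023)):
    top=cv2.boundingRect(c)[1]-.5
    def f(h):
        X=onz(T,p,h);u=X[:2]-C[:2];u/=np.linalg.norm(u);X[:2]+=u*r;return proj(S,X)[1]-top
    from scipy.optimize import brentq
    h=brentq(f,0.,.3);print("lid",h,onz(T,p,h).round(4))
E
```

```text
105 []
115 []
125 []
140 [(array([382.4, 316.4]), 922.5), (array([444.6, 320.7]), 774.0)]
lid 0.1253918870743606 [ 0.4148 -0.2542  0.1254]
lid 0.1016993634368448 [ 0.4393 -0.0782  0.1017]
lid 0.05722560044872154 [0.4644 0.0914 0.0572]
lid 0.08048198215667965 [0.4224 0.2631 0.0805]
```

Emit:
{"name": "drive_tool", "arguments": {
  "steps": [
    {"translation":[0,0,0],"angular":[0,0,-1],"gripper":1},
    {"translation":[0,0,0],"angular":[0,0,-1],"gripper":1},
    {"translation":[0,0,0],"angular":[0,0,-1],"gripper":1},
    {"translation":[0,0,0],"angular":[0,0,-1],"gripper":1},
    {"translation":[0,0,0],"angular":[0,0,-1],"gripper":1},
    {"translation":[0,0,0],"angular":[0,0,-1],"gripper":1},
    {"translation":[0,0,0],"angular":[0,0,-1],"gripper":1},
    {"translation":[0,0,0],"angular":[0,0,-1],"gripper":1}
  ],
  "force": 30
}}

```text
t: 1.3
tool_pos: [0.2581, -0.5691, 0.2312]
tool_rot: [-2.247, -2.195, -0.0]
contact_force: [-0.4, -0.3, 0.2]
opening: 0.0852
grip_force: 0.0
```

Emit:
{"name": "drive_tool", "arguments": {
  "steps": [
    {"translation":[0,0,0],"angular":[0,0,-0.6],"gripper":1},
    {"translation":[0,0,0],"angular":[0,0,0],"gripper":1}
  ]
}}

```text
t: 1.55
tool_pos: [0.2581, -0.5691, 0.2312]
tool_rot: [-2.16, -2.281, -0.0]
contact_force: [0.0, 0.3, 0.6]
opening: 0.0855
grip_force: 0.0
```

```bash
cat >> h.py <<'E'
from scipy.spatial.transform import Rotation as Ro
def go(*P):
    o=ctrl.get_obs();R=Ro.from_rotvec(o["tool_rot"]).as_matrix()
    print("t",o["t"],"tcp",o["tool_pos"].round(4),"x",R[:,0].round(3),"z",R[:,2].round(3),"F",o["contact_force"].round(1),"op",round(o["opening"],4),"q6",o["q"][[0,5]].round(2))
    for p in P: print("  units to",p,(R.T@(np.array(p)-o["tool_pos"])/.04).round(3))
E
python3 - <<'E'
from h import *
T=ctrl.get_image("top");S=ctrl.get_image("scene")
print(tri(T,(266.5,208.7),S,(382.4,316.4)),tri(T,(221.3,212.1),S,(444.6,320.7)))
go((.4645,.0911,.23),(.4393,-.078,.23),(.4148,-.2542,.23))
E
```

```text
(array([0.65282973, 0.10816543, 0.01617476]), np.float64(0.0021968136415770807)) (array([0.64800693, 0.20406439, 0.01634816]), np.float64(0.0038757390019208654))
t 1.65 tcp [ 0.2581 -0.5692  0.2312] x [-0.054  0.999  0.   ] z [-0.  0. -1.] F [ 0.4  0.1 -0.4] op 0.0858 q6 [-1.26 -1.32]
  units to (0.4645, 0.0911, 0.23) [16.201  6.05   0.033]
  units to (0.4393, -0.078, 0.23) [12.014  5.191  0.032]
  units to (0.4148, -0.2542, 0.23) [7.649 4.34  0.032]
```

Emit:
{"name": "drive_tool", "arguments": {
  "steps": [
    {"translation":[1,0.38,0],"angular":[0,0,0],"gripper":1},
    {"translation":[1,0.38,0],"angular":[0,0,0],"gripper":1},
    {"translation":[1,0.38,0],"angular":[0,0,0],"gripper":1},
    {"translation":[1,0.38,0],"angular":[0,0,0],"gripper":1},
    {"translation":[1,0.38,0],"angular":[0,0,0],"gripper":1},
    {"translation":[1,0.38,0],"angular":[0,0,0],"gripper":1},
    {"translation":[1,0.38,0],"angular":[0,0,0],"gripper":1},
    {"translation":[1,0.38,0],"angular":[0,0,0],"gripper":1}
  ]
}}

```text
t: 2.65
tool_pos: [0.3619, -0.2416, 0.2315]
tool_rot: [2.16, 2.28, 0.0]
contact_force: [0.4, -0.6, 1.3]
opening: 0.0849
grip_force: 0.0
```

Emit:
{"name": "drive_tool", "arguments": {
  "steps": [
    {"translation":[1,0.38,0],"angular":[0,0,0],"gripper":1},
    {"translation":[1,0.38,0],"angular":[0,0,0],"gripper":1},
    {"translation":[1,0.38,0],"angular":[0,0,0],"gripper":1},
    {"translation":[1,0.38,0],"angular":[0,0,0],"gripper":1},
    {"translation":[1,0.38,0],"angular":[0,0,0],"gripper":1},
    {"translation":[1,0.38,0],"angular":[0,0,0],"gripper":1},
    {"translation":[1,0.38,0],"angular":[0,0,0],"gripper":1},
    {"translation":[0,0,0],"angular":[0,0,0],"gripper":1}
  ]
}}

```text
t: 3.65
tool_pos: [0.4525, 0.0447, 0.2314]
tool_rot: [-2.155, -2.286, -0.0]
contact_force: [-0.3, -0.0, 0.4]
opening: 0.0852
grip_force: 0.0
```

```bash
python3 - <<'E'
from h import *
go((.4645,.0911,.1),(.4645,.0911,.006))
W=ctrl.get_image("wrist");cv2.imwrite("pics/w1.png",W["color"][:,:,::-1])
print((-W["R"].T@W["t"]).round(3), "lid px",proj(W,np.array([.4645,.0911,.06])))
for c in blobs(white(W),400,1e6,(0,0,640,480)): e=cv2.fitEllipse(c);print(np.round(e,1) if 0 else e, onz(W,e[0],.06).round(4))
E
```

```text
t 3.65 tcp [0.4525 0.0447 0.2314] x [-0.059  0.998  0.   ] z [-0.  0. -1.] F [-0.3 -0.   0.4] op 0.0852 q6 [-0.07 -0.12]
  units to (0.4645, 0.0911, 0.1) [1.14  0.367 3.285]
  units to (0.4645, 0.0911, 0.006) [1.139 0.367 5.635]
[0.448 0.127 0.374] lid px [333.0447217  163.56673072]
((294.5834655761719, 359.5877685546875), (59.40312957763672, 64.57424926757812), 67.7419204711914) [ 0.4399 -0.1079  0.06  ]
((333.6428527832031, 163.12423706054688), (64.16554260253906, 65.49771881103516), 17.366666793823242) [0.465  0.0915 0.06  ]
```

View pics/w1.png

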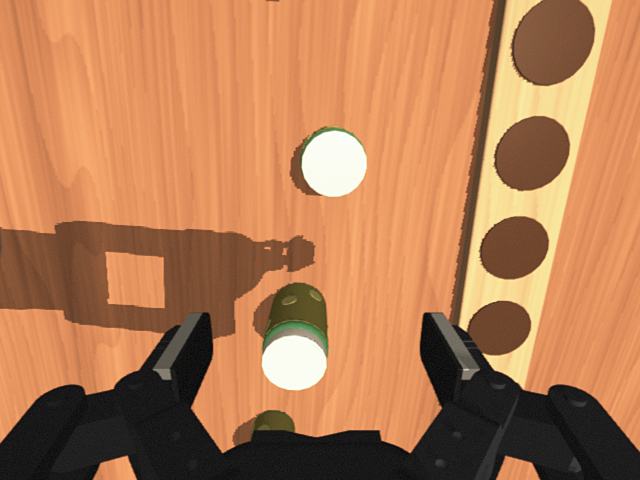

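The wrist view shows jar_x's lid at (333,163), jar_w at (295,360) and the marks on the right. It agrees with the top camera to 1 mm, so I'm descending on jar_x.

Emit:
{"name": "drive_tool", "arguments": {
  "steps": [
    {"translation":[0.57,0.185,0],"angular":[0,0,0],"gripper":1},
    {"translation":[0.57,0.185,0.8],"angular":[0,0,0],"gripper":1},
    {"translation":[0,0,1],"angular":[0,0,0],"gripper":1},
    {"translation":[0,0,1],"angular":[0,0,0],"gripper":1},
    {"translation":[0,0,1],"angular":[0,0,0],"gripper":1},
    {"translation":[0,0,0.8],"angular":[0,0,0],"gripper":1},
    {"translation":[0,0,0.6],"angular":[0,0,0],"gripper":1},
    {"translation":[0,0,0.4],"angular":[0,0,0],"gripper":1}
  ]
}}

```text
t: 4.7
tool_pos: [0.464, 0.0878, 0.0061]
tool_rot: [-2.16, -2.28, 0.002]
contact_force: [0.8, 0.2, 0.5]
opening: 0.0853
grip_force: 0.0
```

```bash
python3 - <<'E'
from h import *
go((.465,.0915,.006))
E
```

```text
t 4.7 tcp [0.464  0.0878 0.0061] x [-0.054  0.999 -0.   ] z [-0.001 -0.    -1.   ] F [0.8 0.2 0.5] op 0.0853 q6 [ 0.03 -0.02]
  units to (0.465, 0.0915, 0.006) [0.09  0.03  0.003]
```

Nudge to centre, close gently, then lift.

Emit:
{"name": "drive_tool", "arguments": {
  "steps": [
    {"translation":[0.09,0.03,0],"angular":[0,0,0],"gripper":1},
    {"translation":[0,0,0],"angular":[0,0,0],"gripper":0.3},
    {"translation":[0,0,0],"angular":[0,0,0],"gripper":0.3},
    {"translation":[0,0,0],"angular":[0,0,0],"gripper":0.3},
    {"translation":[0,0,0],"angular":[0,0,0],"gripper":0.3},
    {"translation":[0,0,0],"angular":[0,0,0],"gripper":0.3}
  ],
  "force": 30
}}

```text
t: 5.45
tool_pos: [0.4669, 0.0927, 0.0089]
tool_rot: [2.157, 2.281, 0.003]
contact_force: [-0.8, 0.4, 6.7]
opening: 0.0593
grip_force: 33.1
```

Emit:
{"name": "drive_tool", "arguments": {
  "steps": [
    {"translation":[0,0,-0.3],"angular":[0,0,0],"gripper":0.3},
    {"translation":[0,0,-0.7],"angular":[0,0,0],"gripper":0.3},
    {"translation":[0,0,-1],"angular":[0,0,0],"gripper":0.3},
    {"translation":[0,0,-0.5],"angular":[0,0,0],"gripper":0.3},
    {"translation":[0,0,0],"angular":[0,0,0],"gripper":0.3}
  ]
}}

```text
t: 6.08
tool_pos: [0.4668, 0.0927, 0.1095]
tool_rot: [2.156, 2.28, 0.005]
contact_force: [0.3, -0.7, -1.7]
opening: 0.0593
grip_force: 33.0
```

```bash
python3 - <<'E'
from h import *
o=ctrl.get_obs();print(o["grip_force"])
go((.6628,-.0822,.106),(.6628,-.0822,.027))
W=ctrl.get_image("wrist")
for c in blobs(dark(W),1500,2e4,(440,0,640,480)): e=cv2.fitEllipse(c);print(np.round(e[0],1),np.round(e[1],0),onz(W,e[0],.021).round(4))
cv2.imwrite("pics/w2.png",W["color"][:,:,::-1])
E
```

```text
33.047133805885096
t 6.075 tcp [0.4668 0.0927 0.1095] x [-0.056  0.998 -0.   ] z [ 0.004  0.    -1.   ] F [ 0.3 -0.7 -1.7] op 0.0593 q6 [ 0.04 -0.02]
  units to (0.6628, -0.0822, 0.106) [-4.64   4.647  0.108]
  units to (0.6628, -0.0822, 0.027) [-4.639  4.638  2.083]
[537.1 118.6] [ 19. 630.] [0.5959 0.1819 0.021 ]
[600.4 395. ] [ 82. 226.] [ 0.6971 -0.0182  0.021 ]
[591.2 238.2] [ 87. 110.] [0.6512 0.109  0.021 ]
[609.8  91.5] [ 71. 131.] [0.635  0.1993 0.021 ]
```

View pics/w2.png

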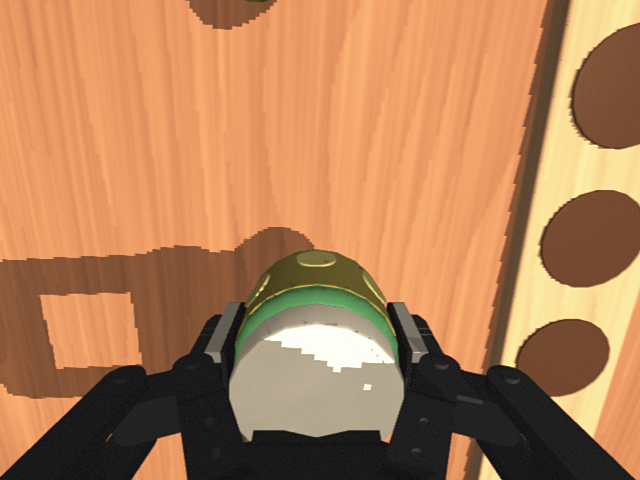

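Emit:
{"name": "drive_tool", "arguments": {
  "steps": [
    {"translation":[-0.3,0.3,-0.1],"angular":[0,0,0],"gripper":0.3},
    {"translation":[-0.8,0.8,0],"angular":[0,0,0],"gripper":0.3},
    {"translation":[-0.9,0.9,0],"angular":[0,0,0],"gripper":0.3},
    {"translation":[-0.9,0.9,0],"angular":[0,0,0],"gripper":0.3},
    {"translation":[-0.9,0.9,0],"angular":[0,0,0],"gripper":0.3},
    {"translation":[-0.6,0.6,0],"angular":[0,0,0],"gripper":0.3},
    {"translation":[-0.2,0.22,0],"angular":[0,0,0],"gripper":0.3},
    {"translation":[0,0,0],"angular":[0,0,0],"gripper":0.3}
  ]
}}

```text
t: 7.12
tool_pos: [0.6599, -0.0812, 0.1099]
tool_rot: [-2.158, -2.28, 0.002]
contact_force: [0.8, 0.4, -2.5]
opening: 0.0591
grip_force: 33.0
```

```bash
python3 - <<'E'
from h import *
go((.6628,-.081,.032))
W=ctrl.get_image("wrist")
for c in blobs(dark(W),1500,2e4,(0,0,640,300)): e=cv2.fitEllipse(c);print(np.round(e[0],1),np.round(e[1],0),onz(W,e[0],.021).round(4))
E
```

```text
t 7.125 tcp [ 0.6599 -0.0812  0.1099] x [-0.055  0.998  0.001] z [-0.002  0.001 -1.   ] F [ 0.8  0.4 -2.5] op 0.0591 q6 [-0.23 -0.29]
  units to (0.6628, -0.081, 0.032) [-1.000e-03  7.600e-02  1.948e+00]
[ 23.1 232.6] [ 52. 112.] [ 0.4644 -0.082   0.021 ]
[315.4 257.2] [105. 125.] [ 0.66   -0.0887  0.021 ]
```

Emit:
{"name": "drive_tool", "arguments": {
  "steps": [
    {"translation":[0,0.08,0.5],"angular":[0,0,0],"gripper":0.3},
    {"translation":[0,0,0.5],"angular":[0,0,0],"gripper":0.3},
    {"translation":[0,0,0.4],"angular":[0,0,0],"gripper":0.3},
    {"translation":[0,0,0.2],"angular":[0,0,0],"gripper":0.3},
    {"translation":[0,0,0.1],"angular":[0,0,0],"gripper":0.3},
    {"translation":[0,0,0.08],"angular":[0,0,0],"gripper":0.3},
    {"translation":[0,0,0],"angular":[0,0,0],"gripper":0.3}
  ]
}}

```text
t: 8.05
tool_pos: [0.6638, -0.0807, 0.0405]
tool_rot: [2.158, 2.282, 0.001]
contact_force: [0.2, -0.1, -1.3]
opening: 0.0593
grip_force: 33.0
```

```bash
python3 - <<'E'
from h import *
go((.6628,-.081,.030))
E
```

```text
t 8.05 tcp [ 0.6638 -0.0807  0.0405] x [-0.056  0.998 -0.   ] z [ 0.001 -0.    -1.   ] F [ 0.2 -0.1 -1.3] op 0.0593 q6 [-0.23 -0.29]
  units to (0.6628, -0.081, 0.03) [-0.005 -0.027  0.263]
```

Emit:
{"name": "drive_tool", "arguments": {
  "steps": [
    {"translation":[0,-0.02,0.15],"angular":[0,0,0],"gripper":0.3},
    {"translation":[0,0,0.05],"angular":[0,0,0],"gripper":0.3},
    {"translation":[0,0,0],"angular":[0,0,0],"gripper":0.3}
  ]
}}

```text
t: 8.43
tool_pos: [0.6625, -0.0806, 0.0317]
tool_rot: [-2.158, -2.282, 0.0]
contact_force: [0.3, -0.5, -2.3]
opening: 0.0592
grip_force: 33.0
```

Emit:
{"name": "drive_tool", "arguments": {
  "steps": [
    {"translation":[0,0,0.05],"angular":[0,0,0],"gripper":0.3},
    {"translation":[0,0,0],"angular":[0,0,0],"gripper":0.3}
  ]
}}

```text
t: 8.68
tool_pos: [0.6628, -0.0807, 0.0301]
tool_rot: [2.159, 2.283, 0.0]
contact_force: [0.1, 0.5, -1.5]
opening: 0.0592
grip_force: 33.0
```

Emit:
{"name": "drive_tool", "arguments": {
  "steps": [
    {"translation":[0,0,0.03],"angular":[0,0,0],"gripper":0.3},
    {"translation":[0,0,0],"angular":[0,0,0],"gripper":0.3}
  ]
}}

```text
t: 8.93
tool_pos: [0.6631, -0.0807, 0.03]
tool_rot: [2.158, 2.282, 0.0]
contact_force: [-2.9, 0.3, 5.8]
opening: 0.0594
grip_force: 33.5
```

Emit:
{"name": "drive_tool", "arguments": {
  "steps": [
    {"translation":[0,0,0.03],"angular":[0,0,0],"gripper":0.3},
    {"translation":[0,0,0],"angular":[0,0,0],"gripper":0.3}
  ]
}}

```text
t: 9.18
tool_pos: [0.6634, -0.0808, 0.03]
tool_rot: [2.158, 2.282, 0.001]
contact_force: [-6.1, 1.8, 9.7]
opening: 0.059
grip_force: 34.0
```

Contact came at the predicted height. Ease off, open, rise.

Emit:
{"name": "drive_tool", "arguments": {
  "steps": [
    {"translation":[0,0,-0.05],"angular":[0,0,0],"gripper":0.3},
    {"translation":[0,0,0],"angular":[0,0,0],"gripper":0.75},
    {"translation":[0,0,0],"angular":[0,0,0],"gripper":1},
    {"translation":[0,0,0],"angular":[0,0,0],"gripper":1},
    {"translation":[0,0,0],"angular":[0,0,0],"gripper":1},
    {"translation":[0,0,-0.4],"angular":[0,0,0],"gripper":1},
    {"translation":[0,0,-1],"angular":[0,0,0],"gripper":1},
    {"translation":[0,0,-1],"angular":[0,0,0],"gripper":1}
  ]
}}

```text
t: 10.18
tool_pos: [0.6628, -0.0807, 0.1278]
tool_rot: [2.158, 2.282, 0.0]
contact_force: [0.8, 0.4, 0.1]
opening: 0.0854
grip_force: 0.0
```

Emit:
{"name": "drive_tool", "arguments": {
  "steps": [
    {"translation":[0,0,-1],"angular":[0,0,0],"gripper":1},
    {"translation":[0,0,-1],"angular":[0,0,0],"gripper":1},
    {"translation":[1,-0.7,0],"angular":[0,0,0],"gripper":1},
    {"translation":[1,-0.7,0],"angular":[0,0,0],"gripper":1},
    {"translation":[1,-0.7,0],"angular":[0,0,0],"gripper":1},
    {"translation":[1,-0.7,0],"angular":[0,0,0],"gripper":1},
    {"translation":[1,-0.7,0],"angular":[0,0,0],"gripper":1},
    {"translation":[0,0,0],"angular":[0,0,0],"gripper":1}
  ]
}}

```text
t: 11.18
tool_pos: [0.5105, 0.1132, 0.2071]
tool_rot: [2.153, 2.286, 0.003]
contact_force: [0.5, -1.1, -0.3]
opening: 0.0853
grip_force: 0.0
```

```bash
cat >> h.py <<'E'
def look(h):
    T=ctrl.get_image("top")
    for c in blobs(white(T),200,3000,(195,170,395,235)): e=cv2.fitEllipse(c);print("placed",np.round(e[0],1),np.round(e[1],1),onz(T,e[0],h+.021).round(4))
    W=ctrl.get_image("wrist")
    return T,W
E
python3 - <<'E'
from h import *
go((.4224,.2630,.23),(.4224,.263,.0255))
T,W=look(.06); print("px exp",proj(W,np.array([.4224,.263,.082])))
for c in blobs(white(W),400,1e6,(0,0,640,480)): e=cv2.fitEllipse(c);print(np.round(e[0],1),np.round(e[1],0), onz(W,e[0],.082).round(4))
for c in blobs(dark(W),1000,2e4,(430,0,640,480)): e=cv2.fitEllipse(c);print("mark",np.round(e[0],1),np.round(e[1],0),onz(W,e[0],.021).round(4))
E
```

```text
t 11.175 tcp [0.5105 0.1132 0.2071] x [-0.06   0.998  0.   ] z [ 0.002  0.    -1.   ] F [ 0.5 -1.1 -0.3] op 0.0853 q6 [0.08 0.02]
  units to (0.4224, 0.263, 0.23) [ 3.869 -1.976 -0.575]
  units to (0.4224, 0.263, 0.0255) [ 3.867 -1.985  4.537]
placed [358.6 196.2] [26.2 27.5] [ 0.6616 -0.0817  0.081 ]
px exp [187.9059958   -5.35829529]
[192.1  14.9] [38. 74.] [0.4245 0.2519 0.082 ]
[228.  427.3] [43. 51.] [ 0.4409 -0.0847  0.082 ]
[522.5  13.1] [33. 73.] [0.6357 0.2654 0.082 ]
mark [460.5 307.3] [44. 62.] [0.6645 0.0209 0.021 ]
mark [466. 224.] [66. 75.] [0.6535 0.1082 0.021 ]
```

Emit:
{"name": "drive_tool", "arguments": {
  "steps": [
    {"translation":[0.9,-0.45,0],"angular":[0,0,0],"gripper":1},
    {"translation":[1,-0.5,0],"angular":[0,0,0],"gripper":1},
    {"translation":[1,-0.5,0],"angular":[0,0,0],"gripper":1},
    {"translation":[0.97,-0.53,0],"angular":[0,0,0],"gripper":1},
    {"translation":[0,0,0.5],"angular":[0,0,0],"gripper":1},
    {"translation":[0,0,0.7],"angular":[0,0,0],"gripper":1},
    {"translation":[0,0,0.5],"angular":[0,0,0],"gripper":1},
    {"translation":[0,0,0],"angular":[0,0,0],"gripper":1}
  ]
}}

```text
t: 12.28
tool_pos: [0.4236, 0.2594, 0.1351]
tool_rot: [-2.16, -2.279, 0.008]
contact_force: [-0.1, 0.4, 0.6]
opening: 0.0854
grip_force: 0.0
```

```bash
python3 - <<'E'
from h import *
go((.4224,.2630,.0255))
E
```

```text
t 12.275 tcp [0.4236 0.2594 0.1351] x [-0.054  0.999 -0.002] z [-0.004 -0.002 -1.   ] F [-0.1  0.4  0.6] op 0.0854 q6 [0.4  0.35]
  units to (0.4224, 0.263, 0.0255) [ 0.097 -0.013  2.739]
```

Emit:
{"name": "drive_tool", "arguments": {
  "steps": [
    {"translation":[0.09,-0.02,0.3],"angular":[0,0,0],"gripper":1},
    {"translation":[0,0,0.8],"angular":[0,0,0],"gripper":1},
    {"translation":[0,0,0.8],"angular":[0,0,0],"gripper":1},
    {"translation":[0,0,0.6],"angular":[0,0,0],"gripper":1},
    {"translation":[0,0,0.24],"angular":[0,0,0],"gripper":1},
    {"translation":[0,0,0],"angular":[0,0,0],"gripper":1}
  ]
}}

```text
t: 13.02
tool_pos: [0.4233, 0.2649, 0.0281]
tool_rot: [-2.159, -2.282, 0.0]
contact_force: [0.6, -0.3, 0.0]
opening: 0.0852
grip_force: 0.0
```

Emit:
{"name": "drive_tool", "arguments": {
  "steps": [
    {"translation":[0,0,0],"angular":[0,0,0],"gripper":0.3},
    {"translation":[0,0,0],"angular":[0,0,0],"gripper":0.3},
    {"translation":[0,0,0],"angular":[0,0,0],"gripper":0.3},
    {"translation":[0,0,0],"angular":[0,0,0],"gripper":0.3},
    {"translation":[0,0,0],"angular":[0,0,0],"gripper":0.3},
    {"translation":[0,0,0],"angular":[0,0,0],"gripper":0.3}
  ]
}}

```text
t: 13.78
tool_pos: [0.424, 0.2654, 0.0294]
tool_rot: [2.158, 2.282, 0.003]
contact_force: [-0.9, -0.2, 5.7]
opening: 0.0489
grip_force: 32.3
```

Emit:
{"name": "drive_tool", "arguments": {
  "steps": [
    {"translation":[0,0,-0.3],"angular":[0,0,0],"gripper":0.3},
    {"translation":[0,0,-0.7],"angular":[0,0,0],"gripper":0.3},
    {"translation":[0,0,-1],"angular":[0,0,0],"gripper":0.3},
    {"translation":[0,0,-0.7],"angular":[0,0,0],"gripper":0.3},
    {"translation":[0,0,0],"angular":[0,0,0],"gripper":0.3}
  ]
}}

```text
t: 14.4
tool_pos: [0.4246, 0.2656, 0.1389]
tool_rot: [2.157, 2.281, 0.008]
contact_force: [-0.2, -0.1, -2.3]
opening: 0.049
grip_force: 31.8
```

```bash
python3 - <<'E'
from h import *
go((.6574,.012,.15))
E
```

```text
t 14.4 tcp [0.4246 0.2656 0.1389] x [-0.056  0.998  0.002] z [ 0.005  0.002 -1.   ] F [-0.2 -0.1 -2.3] op 0.049 q6 [0.41 0.35]
  units to (0.6574, 0.012, 0.15) [-6.654  5.457 -0.262]
```

Emit:
{"name": "drive_tool", "arguments": {
  "steps": [
    {"translation":[-0.4,0.35,0],"angular":[0,0,0],"gripper":0.3},
    {"translation":[-0.9,0.75,0],"angular":[0,0,0],"gripper":0.3},
    {"translation":[-1,0.8,0],"angular":[0,0,0],"gripper":0.3},
    {"translation":[-1,0.8,0],"angular":[0,0,0],"gripper":0.3},
    {"translation":[-1,0.8,0],"angular":[0,0,0],"gripper":0.3},
    {"translation":[-1,0.8,0],"angular":[0,0,0],"gripper":0.3},
    {"translation":[-0.8,0.7,0],"angular":[0,0,0],"gripper":0.3},
    {"translation":[-0.4,0.4,0],"angular":[0,0,0],"gripper":0.3}
  ]
}}

```text
t: 15.4
tool_pos: [0.653, 0.0155, 0.1331]
tool_rot: [-2.159, -2.278, 0.004]
contact_force: [-0.4, 0.4, -3.2]
opening: 0.0491
grip_force: 31.7
```

Emit:
{"name": "drive_tool", "arguments": {
  "steps": [
    {"translation":[0,0,0],"angular":[0,0,0],"gripper":0.3}
  ]
}}

```text
t: 15.52
tool_pos: [0.6527, 0.0162, 0.1334]
tool_rot: [-2.159, -2.278, 0.004]
contact_force: [-0.5, -0.1, -1.9]
opening: 0.0489
grip_force: 31.8
```

```bash
python3 - <<'E'
from h import *
go((.6574,.014,.0525))
E
```

```text
t 15.525 tcp [0.6527 0.0162 0.1334] x [-0.054  0.999  0.001] z [-0.004  0.    -1.   ] F [-0.5 -0.1 -1.9] op 0.0489 q6 [-0.09 -0.14]
  units to (0.6574, 0.014, 0.0525) [-0.063  0.123  2.021]
```

Emit:
{"name": "drive_tool", "arguments": {
  "steps": [
    {"translation":[-0.06,0.11,0.3],"angular":[0,0,0],"gripper":0.3},
    {"translation":[0,0,0.6],"angular":[0,0,0],"gripper":0.3},
    {"translation":[0,0,0.5],"angular":[0,0,0],"gripper":0.3},
    {"translation":[0,0,0.3],"angular":[0,0,0],"gripper":0.3},
    {"translation":[0,0,0.15],"angular":[0,0,0],"gripper":0.3},
    {"translation":[0,0,0.05],"angular":[0,0,0],"gripper":0.3},
    {"translation":[0,0,0],"angular":[0,0,0],"gripper":0.3}
  ]
}}

```text
t: 16.4
tool_pos: [0.6583, 0.0152, 0.0608]
tool_rot: [2.158, 2.282, 0.001]
contact_force: [-0.6, 0.1, -2.4]
opening: 0.0489
grip_force: 31.9
```

```bash
python3 - <<'E'
from h import *
go((.6574,.014,.0503))
E
```

```text
t 16.4 tcp [0.6583 0.0152 0.0608] x [-0.056  0.998 -0.   ] z [ 0.001 -0.    -1.   ] F [-0.6  0.1 -2.4] op 0.0489 q6 [-0.09 -0.15]
  units to (0.6574, 0.014, 0.0503) [-0.028 -0.025  0.263]
```

Emit:
{"name": "drive_tool", "arguments": {
  "steps": [
    {"translation":[-0.03,-0.02,0.1],"angular":[0,0,0],"gripper":0.3},
    {"translation":[0,0,0.1],"angular":[0,0,0],"gripper":0.3},
    {"translation":[0,0,0.05],"angular":[0,0,0],"gripper":0.3},
    {"translation":[0,0,0],"angular":[0,0,0],"gripper":0.3}
  ]
}}

```text
t: 16.9
tool_pos: [0.6572, 0.0139, 0.0505]
tool_rot: [2.159, 2.282, 0.0]
contact_force: [-1.3, -0.6, 0.7]
opening: 0.0489
grip_force: 32.1
```

Emit:
{"name": "drive_tool", "arguments": {
  "steps": [
    {"translation":[0,0,0.03],"angular":[0,0,0],"gripper":0.3},
    {"translation":[0,0,0],"angular":[0,0,0],"gripper":0.3}
  ]
}}

```text
t: 17.15
tool_pos: [0.6575, 0.0139, 0.0505]
tool_rot: [2.158, 2.282, 0.0]
contact_force: [-3.8, 0.2, 5.8]
opening: 0.0489
grip_force: 32.6
```

Emit:
{"name": "drive_tool", "arguments": {
  "steps": [
    {"translation":[0,0,-0.03],"angular":[0,0,0],"gripper":0.3},
    {"translation":[0,0,0],"angular":[0,0,0],"gripper":0.7},
    {"translation":[0,0,0],"angular":[0,0,0],"gripper":1},
    {"translation":[0,0,0],"angular":[0,0,0],"gripper":1},
    {"translation":[0,0,0],"angular":[0,0,0],"gripper":1},
    {"translation":[0,0,-0.4],"angular":[0,0,0],"gripper":1},
    {"translation":[0,0,-1],"angular":[0,0,0],"gripper":1},
    {"translation":[0,0,-1],"angular":[0,0,0],"gripper":1}
  ]
}}

```text
t: 18.15
tool_pos: [0.6571, 0.014, 0.1482]
tool_rot: [2.158, 2.282, 0.001]
contact_force: [-0.0, 0.2, -0.0]
opening: 0.0856
grip_force: 0.0
```

Emit:
{"name": "drive_tool", "arguments": {
  "steps": [
    {"translation":[0,0,-1],"angular":[0,0,0],"gripper":1},
    {"translation":[0,0,-1],"angular":[0,0,0],"gripper":1},
    {"translation":[-0.4,-1,0],"angular":[0,0,0],"gripper":1},
    {"translation":[-0.4,-1,0],"angular":[0,0,0],"gripper":1},
    {"translation":[-0.4,-1,0],"angular":[0,0,0],"gripper":1},
    {"translation":[-0.4,-1,0],"angular":[0,0,0],"gripper":1},
    {"translation":[-0.4,-1,0],"angular":[0,0,0],"gripper":1},
    {"translation":[0,0,0],"angular":[0,0,0],"gripper":1}
  ]
}}

```text
t: 19.15
tool_pos: [0.4605, -0.0778, 0.2273]
tool_rot: [2.16, 2.278, 0.001]
contact_force: [-0.1, -0.0, 1.0]
opening: 0.0853
grip_force: 0.0
```

```bash
python3 - <<'E'
from h import *
go((.4393,-.078,.22),(.4393,-.078,.048))
T,W=look(.082); print("px exp",proj(W,np.array([.4393,-.078,.104])))
for c in blobs(white(W),400,1e6,(0,0,640,480)): e=cv2.fitEllipse(c);print(np.round(e[0],1),np.round(e[1],0), onz(W,e[0],.104).round(4))
E
```

```text
t 19.15 tcp [ 0.4605 -0.0778  0.2273] x [-0.053  0.999 -0.001] z [ 0.002 -0.001 -1.   ] F [-0.1 -0.   1. ] op 0.0853 q6 [-0.33 -0.38]
  units to (0.4393, -0.078, 0.22) [ 0.023 -0.529  0.182]
  units to (0.4393, -0.078, 0.048) [ 0.028 -0.538  4.482]
placed [311.4 197.8] [21.9 23.2] [0.656  0.0117 0.103 ]
placed [358.6 196.2] [26.1 27.5] [ 0.657  -0.0794  0.103 ]
px exp [286.04751334 230.63972971]
[250.7 422.2] [36. 63.] [ 0.4118 -0.2653  0.104 ]
[288.2 228.8] [73. 74.] [ 0.4409 -0.0765  0.104 ]
[554.8 239.2] [58. 70.] [ 0.6463 -0.0738  0.104 ]
[602.  122.6] [58. 74.] [0.6565 0.0123 0.104 ]
```

Emit:
{"name": "drive_tool", "arguments": {
  "steps": [
    {"translation":[0.03,-0.25,0],"angular":[0,0,0],"gripper":1},
    {"translation":[0,-0.26,0],"angular":[0,0,0],"gripper":1},
    {"translation":[0,0,0.5],"angular":[0,0,0],"gripper":1},
    {"translation":[0,0,0.8],"angular":[0,0,0],"gripper":1},
    {"translation":[0,0,0.6],"angular":[0,0,0],"gripper":1},
    {"translation":[0,0,0],"angular":[0,0,0],"gripper":1}
  ]
}}

```text
t: 20.0
tool_pos: [0.4392, -0.0761, 0.1464]
tool_rot: [-2.154, -2.278, 0.004]
contact_force: [-0.3, 0.4, 0.8]
opening: 0.0855
grip_force: 0.0
```

```bash
python3 - <<'E'
from h import *
go((.440,-.0773,.048))
E
```

```text
t 20.0 tcp [ 0.4392 -0.0761  0.1464] x [-0.056  0.998  0.003] z [-0.006  0.002 -1.   ] F [-0.3  0.4  0.8] op 0.0855 q6 [-0.34 -0.39]
  units to (0.44, -0.0773, 0.048) [-0.036  0.033  2.459]
```

Emit:
{"name": "drive_tool", "arguments": {
  "steps": [
    {"translation":[-0.03,0.03,0.3],"angular":[0,0,0],"gripper":1},
    {"translation":[0,0,0.8],"angular":[0,0,0],"gripper":1},
    {"translation":[0,0,0.7],"angular":[0,0,0],"gripper":1},
    {"translation":[0,0,0.5],"angular":[0,0,0],"gripper":1},
    {"translation":[0,0,0.2],"angular":[0,0,0],"gripper":1},
    {"translation":[0,0,0],"angular":[0,0,0],"gripper":1}
  ]
}}

```text
t: 20.75
tool_pos: [0.4429, -0.0782, 0.0502]
tool_rot: [2.159, 2.282, 0.0]
contact_force: [0.7, -0.8, -0.5]
opening: 0.0856
grip_force: 0.0
```

Emit:
{"name": "drive_tool", "arguments": {
  "steps": [
    {"translation":[0,0,0],"angular":[0,0,0],"gripper":0.3},
    {"translation":[0,0,0],"angular":[0,0,0],"gripper":0.3},
    {"translation":[0,0,0],"angular":[0,0,0],"gripper":0.3},
    {"translation":[0,0,0],"angular":[0,0,0],"gripper":0.3},
    {"translation":[0,0,0],"angular":[0,0,0],"gripper":0.3},
    {"translation":[0,0,0],"angular":[0,0,0],"gripper":0.3}
  ]
}}

```text
t: 21.5
tool_pos: [0.4433, -0.0785, 0.0514]
tool_rot: [2.157, 2.282, 0.0]
contact_force: [-1.9, -0.2, 6.3]
opening: 0.0607
grip_force: 34.8
```

Emit:
{"name": "drive_tool", "arguments": {
  "steps": [
    {"translation":[0,0,-0.3],"angular":[0,0,0],"gripper":0.3},
    {"translation":[0,0,-0.7],"angular":[0,0,0],"gripper":0.3},
    {"translation":[0,0,-1],"angular":[0,0,0],"gripper":0.3},
    {"translation":[0,0,-1],"angular":[0,0,0],"gripper":0.3},
    {"translation":[0,0,-0.5],"angular":[0,0,0],"gripper":0.3},
    {"translation":[0,0,0],"angular":[0,0,0],"gripper":0.3}
  ]
}}

```text
t: 22.25
tool_pos: [0.4435, -0.0783, 0.1919]
tool_rot: [2.156, 2.28, 0.003]
contact_force: [-0.3, -0.3, -5.4]
opening: 0.0611
grip_force: 34.5
```

```bash
python3 - <<'E'
from h import *
go((.6520,.1067,.18))
E
```

```text
t 22.25 tcp [ 0.4435 -0.0783  0.1919] x [-0.056  0.998 -0.001] z [ 0.004 -0.001 -1.   ] F [-0.3 -0.3 -5.4] op 0.0611 q6 [-0.34 -0.4 ]
  units to (0.652, 0.1067, 0.18) [4.327 5.46  0.313]
```

Emit:
{"name": "drive_tool", "arguments": {
  "steps": [
    {"translation":[0.25,0.3,0],"angular":[0,0,0],"gripper":0.3},
    {"translation":[0.6,0.75,0],"angular":[0,0,0],"gripper":0.3},
    {"translation":[0.7,0.9,0],"angular":[0,0,0],"gripper":0.3},
    {"translation":[0.7,0.9,0],"angular":[0,0,0],"gripper":0.3},
    {"translation":[0.7,0.9,0],"angular":[0,0,0],"gripper":0.3},
    {"translation":[0.6,0.8,0],"angular":[0,0,0],"gripper":0.3},
    {"translation":[0.5,0.6,0],"angular":[0,0,0],"gripper":0.3},
    {"translation":[0.25,0.3,0],"angular":[0,0,0],"gripper":0.3}
  ]
}}

```text
t: 23.25
tool_pos: [0.6506, 0.1077, 0.187]
tool_rot: [-2.155, -2.282, 0.004]
contact_force: [-0.3, -0.4, -4.0]
opening: 0.0608
grip_force: 34.7
```

Emit:
{"name": "drive_tool", "arguments": {
  "steps": [
    {"translation":[0,0,0],"angular":[0,0,0],"gripper":0.3}
  ]
}}

```text
t: 23.38
tool_pos: [0.6503, 0.1066, 0.1881]
tool_rot: [-2.156, -2.282, 0.004]
contact_force: [-0.1, 0.0, -4.5]
opening: 0.0608
grip_force: 34.7
```

```bash
python3 - <<'E'
from h import *
go((.6525,.1057,.0725))
E
```

```text
t 23.375 tcp [0.6503 0.1066 0.1881] x [-0.057  0.998 -0.   ] z [-0.003 -0.    -1.   ] F [-0.1  0.  -4.5] op 0.0608 q6 [ 0.05 -0.01]
  units to (0.6525, 0.1057, 0.0725) [-0.025  0.062  2.89 ]
```

Emit:
{"name": "drive_tool", "arguments": {
  "steps": [
    {"translation":[-0.02,0.05,0.4],"angular":[0,0,0],"gripper":0.3},
    {"translation":[0,0,0.8],"angular":[0,0,0],"gripper":0.3},
    {"translation":[0,0,0.7],"angular":[0,0,0],"gripper":0.3},
    {"translation":[0,0,0.5],"angular":[0,0,0],"gripper":0.3},
    {"translation":[0,0,0.2],"angular":[0,0,0],"gripper":0.3},
    {"translation":[0,0,0.1],"angular":[0,0,0],"gripper":0.3},
    {"translation":[0,0,0],"angular":[0,0,0],"gripper":0.3}
  ]
}}

```text
t: 24.25
tool_pos: [0.6534, 0.1051, 0.083]
tool_rot: [2.158, 2.282, 0.002]
contact_force: [-0.1, -0.4, -4.1]
opening: 0.0607
grip_force: 34.6
```

```bash
python3 - <<'E'
from h import *
go((.6525,.1057,.0725))
E
```

```text
t 24.25 tcp [0.6534 0.1051 0.083 ] x [-0.056  0.998 -0.   ] z [ 0.001  0.    -1.   ] F [-0.1 -0.4 -4.1] op 0.0607 q6 [ 0.05 -0.01]
  units to (0.6525, 0.1057, 0.0725) [ 0.017 -0.021  0.262]
```

Emit:
{"name": "drive_tool", "arguments": {
  "steps": [
    {"translation":[0.02,-0.02,0.1],"angular":[0,0,0],"gripper":0.3},
    {"translation":[0,0,0.1],"angular":[0,0,0],"gripper":0.3},
    {"translation":[0,0,0.05],"angular":[0,0,0],"gripper":0.3},
    {"translation":[0,0,0],"angular":[0,0,0],"gripper":0.3}
  ]
}}

```text
t: 24.75
tool_pos: [0.652, 0.1059, 0.0725]
tool_rot: [2.159, 2.283, 0.0]
contact_force: [-1.1, -0.2, -1.9]
opening: 0.0607
grip_force: 34.9
```

Emit:
{"name": "drive_tool", "arguments": {
  "steps": [
    {"translation":[0,0,0.03],"angular":[0,0,0],"gripper":0.3},
    {"translation":[0,0,0],"angular":[0,0,0],"gripper":0.3}
  ]
}}

```text
t: 25.0
tool_pos: [0.6523, 0.106, 0.0725]
tool_rot: [2.158, 2.282, 0.001]
contact_force: [-5.0, 0.0, 5.5]
opening: 0.0608
grip_force: 35.7
```

Emit:
{"name": "drive_tool", "arguments": {
  "steps": [
    {"translation":[0,0,-0.03],"angular":[0,0,0],"gripper":0.3},
    {"translation":[0,0,0],"angular":[0,0,0],"gripper":0.8},
    {"translation":[0,0,0],"angular":[0,0,0],"gripper":1},
    {"translation":[0,0,0],"angular":[0,0,0],"gripper":1},
    {"translation":[0,0,0],"angular":[0,0,0],"gripper":1},
    {"translation":[0,0,-0.4],"angular":[0,0,0],"gripper":1},
    {"translation":[0,0,-1],"angular":[0,0,0],"gripper":1},
    {"translation":[0,0,-1],"angular":[0,0,0],"gripper":1}
  ]
}}

```text
t: 26.0
tool_pos: [0.652, 0.1058, 0.1702]
tool_rot: [2.158, 2.282, 0.001]
contact_force: [1.3, 0.7, 1.0]
opening: 0.0849
grip_force: 0.0
```

Emit:
{"name": "drive_tool", "arguments": {
  "steps": [
    {"translation":[0,0,-1],"angular":[0,0,0],"gripper":1},
    {"translation":[0,0,-0.6],"angular":[0,0,0],"gripper":1},
    {"translation":[-0.95,-0.75,0],"angular":[0,0,0],"gripper":1},
    {"translation":[-0.95,-0.75,0],"angular":[0,0,0],"gripper":1},
    {"translation":[-0.95,-0.75,0],"angular":[0,0,0],"gripper":1},
    {"translation":[-0.95,-0.75,0],"angular":[0,0,0],"gripper":1},
    {"translation":[-0.95,-0.75,0],"angular":[0,0,0],"gripper":1},
    {"translation":[-0.95,-0.75,0],"angular":[0,0,0],"gripper":1}
  ]
}}

```text
t: 27.0
tool_pos: [0.4842, -0.1331, 0.2337]
tool_rot: [2.157, 2.281, 0.001]
contact_force: [0.4, -0.7, 0.4]
opening: 0.0859
grip_force: 0.0
```

Emit:
{"name": "drive_tool", "arguments": {
  "steps": [
    {"translation":[-0.95,-0.75,0],"angular":[0,0,0],"gripper":1},
    {"translation":[-0.95,-0.6,0],"angular":[0,0,0],"gripper":1},
    {"translation":[0,0,0],"angular":[0,0,0],"gripper":1}
  ]
}}

```text
t: 27.38
tool_pos: [0.4344, -0.2128, 0.2336]
tool_rot: [2.162, 2.276, 0.0]
contact_force: [0.7, 0.2, 0.7]
opening: 0.0853
grip_force: 0.0
```

```bash
python3 - <<'E'
from h import *
go((.4148,-.2542,.22),(.4148,-.2542,.07))
T,W=look(.104); print("px exp",proj(W,np.array([.4148,-.2542,.126])))
for c in blobs(white(W),400,1e6,(0,0,640,480)): e=cv2.fitEllipse(c);print(np.round(e[0],1),np.round(e[1],0), onz(W,e[0],.126).round(4))
E
```

```text
t 27.375 tcp [ 0.4344 -0.2128  0.2336] x [-0.051  0.999 -0.002] z [ 0.002 -0.002 -1.   ] F [0.7 0.2 0.7] op 0.0853 q6 [-0.61 -0.66]
  units to (0.4148, -0.2542, 0.22) [-1.008 -0.542  0.34 ]
  units to (0.4148, -0.2542, 0.07) [-1.002 -0.548  4.09 ]
placed [261.2 199.3] [28.9 30.1] [0.6509 0.1058 0.125 ]
placed [311.4 197.8] [21.9 23.2] [0.6515 0.0117 0.125 ]
placed [358.6 196.2] [26.1 27.4] [ 0.6524 -0.0772  0.125 ]
px exp [285.81544763 289.9721593 ]
[287.6 288.6] [61. 62.] [ 0.4162 -0.253   0.126 ]
[620.2  70.3] [45. 86.] [ 0.6197 -0.0912  0.126 ]
```

Emit:
{"name": "drive_tool", "arguments": {
  "steps": [
    {"translation":[-0.5,-0.27,0],"angular":[0,0,0],"gripper":1},
    {"translation":[-0.5,-0.26,0],"angular":[0,0,0],"gripper":1},
    {"translation":[0,0,0.5],"angular":[0,0,0],"gripper":1},
    {"translation":[0,0,0.8],"angular":[0,0,0],"gripper":1},
    {"translation":[0,0,0.4],"angular":[0,0,0],"gripper":1},
    {"translation":[0,0,0],"angular":[0,0,0],"gripper":1}
  ]
}}

```text
t: 28.22
tool_pos: [0.4158, -0.2503, 0.1621]
tool_rot: [-2.154, -2.281, 0.0]
contact_force: [0.6, -0.2, -0.5]
opening: 0.0854
grip_force: 0.0
```

```bash
python3 - <<'E'
from h import *
go((.4155,-.2536,.07))
E
```

```text
t 28.225 tcp [ 0.4158 -0.2503  0.1621] x [-0.057  0.998  0.003] z [-0.003  0.003 -1.   ] F [ 0.6 -0.2 -0.5] op 0.0854 q6 [-0.7  -0.75]
  units to (0.4155, -0.2536, 0.07) [-0.089 -0.006  2.302]
```

Emit:
{"name": "drive_tool", "arguments": {
  "steps": [
    {"translation":[-0.07,0,0.2],"angular":[0,0,0],"gripper":1},
    {"translation":[0,0,0.7],"angular":[0,0,0],"gripper":1},
    {"translation":[0,0,0.7],"angular":[0,0,0],"gripper":1},
    {"translation":[0,0,0.5],"angular":[0,0,0],"gripper":1},
    {"translation":[0,0,0.2],"angular":[0,0,0],"gripper":1},
    {"translation":[0,0,0],"angular":[0,0,0],"gripper":1}
  ]
}}

```text
t: 28.98
tool_pos: [0.4167, -0.2549, 0.0724]
tool_rot: [2.158, 2.282, 0.0]
contact_force: [0.3, -0.6, -0.3]
opening: 0.0855
grip_force: 0.0
```

Emit:
{"name": "drive_tool", "arguments": {
  "steps": [
    {"translation":[0,0,0],"angular":[0,0,0],"gripper":0.3},
    {"translation":[0,0,0],"angular":[0,0,0],"gripper":0.3},
    {"translation":[0,0,0],"angular":[0,0,0],"gripper":0.3},
    {"translation":[0,0,0],"angular":[0,0,0],"gripper":0.3},
    {"translation":[0,0,0],"angular":[0,0,0],"gripper":0.3},
    {"translation":[0,0,0],"angular":[0,0,0],"gripper":0.3}
  ]
}}

```text
t: 29.72
tool_pos: [0.4169, -0.2553, 0.0735]
tool_rot: [2.157, 2.281, -0.001]
contact_force: [-2.3, 0.8, 5.8]
opening: 0.0529
grip_force: 31.4
```

Emit:
{"name": "drive_tool", "arguments": {
  "steps": [
    {"translation":[0,0,-0.3],"angular":[0,0,0],"gripper":0.3},
    {"translation":[0,0,-0.7],"angular":[0,0,0],"gripper":0.3},
    {"translation":[0,0,-1],"angular":[0,0,0],"gripper":0.3},
    {"translation":[0,0,-1],"angular":[0,0,0],"gripper":0.3},
    {"translation":[0,0,-0.8],"angular":[0,0,0],"gripper":0.3},
    {"translation":[0,0,-0.2],"angular":[0,0,0],"gripper":0.3},
    {"translation":[0,0,0],"angular":[0,0,0],"gripper":0.3}
  ]
}}

```text
t: 30.6
tool_pos: [0.4163, -0.2544, 0.2315]
tool_rot: [-2.158, -2.282, -0.0]
contact_force: [-1.3, -0.3, -3.4]
opening: 0.0536
grip_force: 32.6
```

```bash
python3 - <<'E'
from h import *
go((.648,.2016,.23))
E
```

```text
t 30.6 tcp [ 0.4163 -0.2544  0.2315] x [-0.056  0.998  0.   ] z [-0.  0. -1.] F [-1.3 -0.3 -3.4] op 0.0536 q6 [-0.7  -0.76]
  units to (0.648, 0.2016, 0.23) [11.059  6.421  0.041]
```

Emit:
{"name": "drive_tool", "arguments": {
  "steps": [
    {"translation":[0.3,0,0],"angular":[0,0,0],"gripper":0.3},
    {"translation":[0.7,0.1,0],"angular":[0,0,0],"gripper":0.3},
    {"translation":[1,0.2,0],"angular":[0,0,0],"gripper":0.3},
    {"translation":[1,0.3,0],"angular":[0,0,0],"gripper":0.3},
    {"translation":[1,0.3,0],"angular":[0,0,0],"gripper":0.3},
    {"translation":[1,0.3,0],"angular":[0,0,0],"gripper":0.3},
    {"translation":[1,0.3,0],"angular":[0,0,0],"gripper":0.3},
    {"translation":[1,0.3,0],"angular":[0,0,0],"gripper":0.3}
  ]
}}

```text
t: 31.6
tool_pos: [0.4716, 0.031, 0.2301]
tool_rot: [-2.156, -2.281, 0.003]
contact_force: [0.4, 0.2, -3.0]
opening: 0.0531
grip_force: 32.6
```

Emit:
{"name": "drive_tool", "arguments": {
  "steps": [
    {"translation":[1,0.5,0],"angular":[0,0,0],"gripper":0.3},
    {"translation":[1,0.6,0],"angular":[0,0,0],"gripper":0.3},
    {"translation":[0.9,0.7,0],"angular":[0,0,0],"gripper":0.3},
    {"translation":[0.6,0.8,0],"angular":[0,0,0],"gripper":0.3},
    {"translation":[0.3,0.7,0],"angular":[0,0,0],"gripper":0.3},
    {"translation":[0.1,0.6,0],"angular":[0,0,0],"gripper":0.3},
    {"translation":[0,0.3,0],"angular":[0,0,0],"gripper":0.3},
    {"translation":[0,0,0],"angular":[0,0,0],"gripper":0.3}
  ]
}}

```text
t: 32.6
tool_pos: [0.6312, 0.194, 0.2306]
tool_rot: [-2.158, -2.281, 0.003]
contact_force: [-0.1, -0.1, -3.7]
opening: 0.053
grip_force: 32.8
```

```bash
python3 - <<'E'
from h import *
go((.6475,.2002,.0946))
E
```

```text
t 32.6 tcp [0.6312 0.194  0.2306] x [-0.056  0.998 -0.   ] z [-0.003 -0.    -1.   ] F [-0.1 -0.1 -3.7] op 0.053 q6 [0.19 0.13]
  units to (0.6475, 0.2002, 0.0946) [0.134 0.426 3.4  ]
```

Emit:
{"name": "drive_tool", "arguments": {
  "steps": [
    {"translation":[0.13,0.42,0],"angular":[0,0,0],"gripper":0.3},
    {"translation":[0,0,0.4],"angular":[0,0,0],"gripper":0.3},
    {"translation":[0,0,0.8],"angular":[0,0,0],"gripper":0.3},
    {"translation":[0,0,0.8],"angular":[0,0,0],"gripper":0.3},
    {"translation":[0,0,0.6],"angular":[0,0,0],"gripper":0.3},
    {"translation":[0,0,0.3],"angular":[0,0,0],"gripper":0.3},
    {"translation":[0,0,0.1],"angular":[0,0,0],"gripper":0.3},
    {"translation":[0,0,0],"angular":[0,0,0],"gripper":0.3}
  ]
}}

```text
t: 33.6
tool_pos: [0.6485, 0.2002, 0.1128]
tool_rot: [2.158, 2.282, 0.001]
contact_force: [0.0, -0.2, -3.0]
opening: 0.0531
grip_force: 32.9
```

```bash
python3 - <<'E'
from h import *
go((.6475,.2002,.0946))
E
```

```text
t 33.6 tcp [0.6485 0.2002 0.1128] x [-0.056  0.998  0.   ] z [ 0.001  0.    -1.   ] F [ 0.  -0.2 -3. ] op 0.0531 q6 [0.19 0.13]
  units to (0.6475, 0.2002, 0.0946) [ 0.001 -0.025  0.456]
```

Emit:
{"name": "drive_tool", "arguments": {
  "steps": [
    {"translation":[0,-0.02,0.2],"angular":[0,0,0],"gripper":0.3},
    {"translation":[0,0,0.15],"angular":[0,0,0],"gripper":0.3},
    {"translation":[0,0,0.1],"angular":[0,0,0],"gripper":0.3},
    {"translation":[0,0,0],"angular":[0,0,0],"gripper":0.3}
  ]
}}

```text
t: 34.1
tool_pos: [0.6476, 0.2002, 0.0946]
tool_rot: [2.159, 2.283, 0.0]
contact_force: [-0.8, 0.3, -0.2]
opening: 0.0535
grip_force: 33.3
```

Emit:
{"name": "drive_tool", "arguments": {
  "steps": [
    {"translation":[0,0,0.03],"angular":[0,0,0],"gripper":0.3},
    {"translation":[0,0,0],"angular":[0,0,0],"gripper":0.3}
  ]
}}

```text
t: 34.35
tool_pos: [0.6477, 0.2003, 0.0946]
tool_rot: [2.158, 2.283, 0.001]
contact_force: [-4.5, -0.7, 5.8]
opening: 0.053
grip_force: 33.8
```

Emit:
{"name": "drive_tool", "arguments": {
  "steps": [
    {"translation":[0,0,-0.03],"angular":[0,0,0],"gripper":0.3},
    {"translation":[0,0,0],"angular":[0,0,0],"gripper":0.75},
    {"translation":[0,0,0],"angular":[0,0,0],"gripper":1},
    {"translation":[0,0,0],"angular":[0,0,0],"gripper":1},
    {"translation":[0,0,0],"angular":[0,0,0],"gripper":1},
    {"translation":[0,0,-0.4],"angular":[0,0,0],"gripper":1},
    {"translation":[0,0,-1],"angular":[0,0,0],"gripper":1},
    {"translation":[0,0,-1],"angular":[0,0,0],"gripper":1}
  ]
}}

```text
t: 35.35
tool_pos: [0.6475, 0.2001, 0.1922]
tool_rot: [2.158, 2.282, 0.001]
contact_force: [0.2, -0.1, -0.1]
opening: 0.0853
grip_force: 0.0
```

Emit:
{"name": "drive_tool", "arguments": {
  "steps": [
    {"translation":[0,0,-1],"angular":[0,0,0],"gripper":1},
    {"translation":[0,-1,-0.3],"angular":[0,0,0],"gripper":1},
    {"translation":[0,-1,0],"angular":[0,0,0],"gripper":1},
    {"translation":[0,-1,0],"angular":[0,0,0],"gripper":1},
    {"translation":[0,-1,0],"angular":[0,0,0],"gripper":1},
    {"translation":[0,-1,0],"angular":[0,0,0],"gripper":1},
    {"translation":[0,0,0],"angular":[0,0,0],"gripper":1},
    {"translation":[0,0,0],"angular":[0,0,0],"gripper":1}
  ]
}}

```text
t: 36.35
tool_pos: [0.4485, 0.1891, 0.2434]
tool_rot: [2.158, 2.282, 0.003]
contact_force: [-0.8, -0.1, -0.4]
opening: 0.0852
grip_force: 0.0
```

```bash
python3 - <<'E'
from h import *
go()
T,W=look(.126)
S=ctrl.get_image("scene")
cv2.imwrite("pics/end.png",np.vstack([T["color"][150:270,130:450,::-1],S["color"][140:380,150:550,::-1][:,:320]]))
cv2.imwrite("pics/scene_end.png",S["color"][:,:,::-1]);cv2.imwrite("pics/top_end.png",T["color"][:,:,::-1])
for c in blobs(white(T),200,3000,(150,170,200,235)): print("tin px",cv2.fitEllipse(c)[0])
E
```

```text
t 36.35 tcp [0.4485 0.1891 0.2434] x [-0.056  0.998  0.   ] z [ 0.002  0.001 -1.   ] F [-0.8 -0.1 -0.4] op 0.0852 q6 [0.25 0.19]
placed [208.2 201.2] [25.2 26.5] [0.6452 0.1996 0.147 ]
placed [261.2 199.3] [29.  30.1] [0.6464 0.1032 0.147 ]
placed [311.4 197.8] [21.9 23.2] [0.6469 0.0117 0.147 ]
placed [358.6 196.2] [26.1 27.5] [ 0.6479 -0.0749  0.147 ]
tin px (175.55934143066406, 211.46151733398438)
```

View pics/scene_end.png

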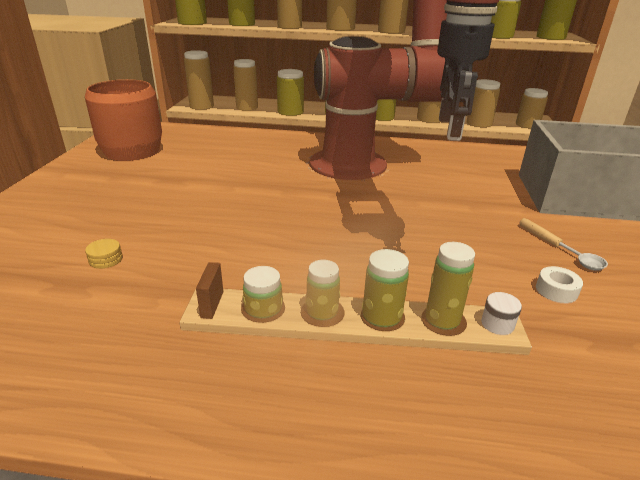

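View pics/top_end.png

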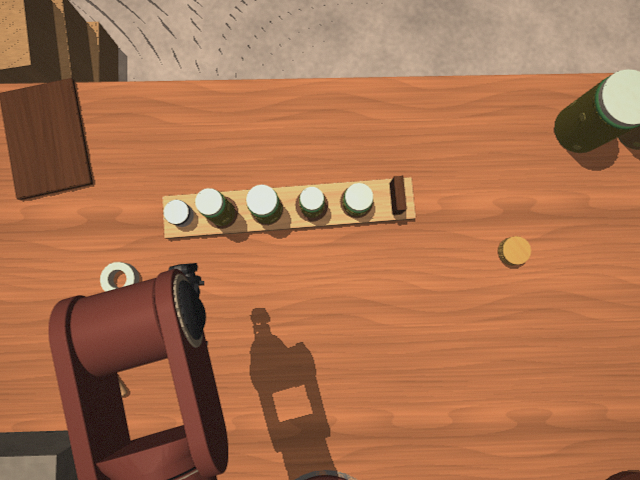

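All four jars stand upright and centred on the marks: x (262,293), z (323,292), w (385,289) and y (450,288) in the scene view. The tin at (177,212) in the top view hasn't moved. Lid positions are within about 2 mm of the mark centres.

```bash
python3 -c "
from station import ctrl
print(ctrl.finish_job())"
```

```text
the job is handed in; nothing more can be done
None
```

I handed the job in at about 36 s: all four jars stand upright on their marks within about 2 mm, shortest by the end block to tallest by the tin, and the tin was not moved.

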